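# Load a rose-engine barrel with its rosettes

### The arm

A 6-joint arm with a two-finger parallel gripper is mounted at the origin on the work surface. World frame = base frame: x ahead of the robot, y to its left, z up, the work surface at z = 0. Lengths are in m, angles in rad, forces in N, time in s.
With the tool pointing down it reaches from about 0.275 to 0.725 m from the base axis. Payload 15.9 kg.
Tool frame: the origin (TCP) lies at the very end of the fingers, on their centre line; the grasp point (between the pads) lies 19 mm behind it; z points along the fingers, y is the direction in which the jaws open and shut (so a half turn about z gives the same grasp; the last joint's range is limited). The gripper opens to 85 mm and grips with 20 to 120 N. Pads are 22 mm wide; open, the fingers measure 114 mm over their backs; the gripper's body (76 mm by 85 mm) begins 54 mm behind the grasp point. The pads swing forward as they close: fully open they stand 13 mm farther back than shut.
Start: joints at [1.129, 0.213, -0.034, 1.323, 0, 1.571], TCP at [0.214, 0.452, 0.231] pointing down, gripper open.
Joint ranges: [-2.98, 2.98], [-0.74, 1.72], [-1.14, 1.35], [-2.1, 2.04], [-1.57, 1.44], [-3.14, 3.14]. Speed limits (rad/s): [1.89, 1.89, 2.39, 2.57, 3.14, 3.14].

### API

Orientations are given as a unit quaternion [x, y, z, w].
In Python, from bench import env gives the robot as it stands.
- The arm moves only by the shell command python3 -m handwheel 'ROWS' [FORCE]. ROWS is JSON, a list of rows, each a list of 5 numbers: the shift along the tool's x, y, z in m, then the turn about the tool's z in degrees, then the closure, from 0 (fully open) to 1 (shut). In form: [[tx, ty, tz, roll, hand], ...]. A call has exactly 10 rows; each row is the pose to reach, as a shift and turn from the pose commanded when the call began, along the tool's axes at that moment; what a row does not reach only later rows make up. A row lasts 1/8 s, in which the tool goes at most 62.5 mm and 10.7 degrees, less where a joint would pass 70% of its speed; a pose out of reach is approached as far as the arm can. A call with a gripper value outside its range is refused whole. The fingers move at their own pace and stop on an object; FORCE is the grip in N (left out, the last holds). Time passes only in rows, so rows that repeat a pose let the fingers close, or fill a call up. It gives the time, the measured TCP pose, the force and the opening at its end, in the units of the state.
- env.observe(): the state, without advancing time (a new reading comes with each control period).
- env.read_camera(name): name is "scene" or "top" or "wrist"; returns the picture (420x560x3 uint8, red, green, blue); there is no depth.
- env.camera_params(name): a dict with "fov_y" (degrees; the focal length in pixels is half the picture's height over the tangent of half this angle, whatever the lens; pixels are square), "cx", "cy" (the principal point, pixels), "pose" (4x4, takes a point from camera to world coordinates); the wrist camera has in their place "T_tool_cam" (4x4, takes a point from camera to tool coordinates, whose origin is the TCP and whose axes are the flange's). Camera axes: x right, y down, z forward; pixel columns grow to the right and rows downward; lengths in m; the calibration is good to about 2 mm. A picture is of the moment at which its call begins: read the wrist's pose just before it. camera_params takes no time and is no camera call.
- env.job_done(): hands the job in, once; it reports no verdict.
Trained networks look in the newest picture that a camera, given by its name, has taken for a name from the list of things; names that differ only in an ending like _2 or _b are one class to them, and where a whole thing is asked for, a point or a joint stands for the part that bears it (a point fixed in the world has none). Each returns a list of dicts, best first, with "confidence" (0 to 1); they miss things now and then, are a little off and sometimes report something else, mostly with a low value. They report only what shows in the picture. A call takes as long as a camera call.
- env.look_for(camera, label): "location" ([column, row] as shares, 0 to 1, of the picture: columns of its width, rows of its height, amid what is visible of it).
The state is a dict: "t": time; "q": joint angles; "joint_vel": joint speeds; "effort": joint torques, N m; "eef_pos": TCP position; "tool_rot": TCP orientation; "contact_force": force on the tool from outside, world axes, zero at the start; "wrist_torque": the same for the moment, N m; "finger_gap": opening from 0.0 (shut) to 1.0 (fully open).
Only numpy, scipy, OpenCV 4.12 (cv2) and the standard library are available. Lean on these libraries where they do the work, as an engineer would, in place of code of your own. Each camera call takes 0.05 s, during which the arm holds its last target. There are 200 camera calls.

### The job

Make up the rosette set for the next dial on the keyed barrel that stands on the bench: from the bottom, first the finely waved rosette, then the plain steel spacer ring, then the six-lobed rosette, and last the knurled end cap over the end of the shaft. Two six-lobed rosettes are lying there: take the one with a keyway cut in its bore, and leave the blank one, and the wooden block with the enamel dial, where they are. Slide each rosette on hub upwards, its keyway over the key, so that every piece sits flat and fully home on the one below.

Things in the scene. Friction and masses are not known exactly. Their poses are not given: they have to be found in the camera images.
- barrel: Fixed upright stand: grey round foot 96 mm wide, 12 mm high; steel shoulder 46 mm wide, top 24 mm above the bench; shaft 18 mm thick, ending 88 mm above the bench, last 9 mm tapered to 9 mm. Origin on the axis at bench level. Dark key on own +x side, 5 mm wide, 3 mm proud of the shaft, from shoulder to 72 mm up, rounded top end; a dark line on the foot points the same way.
- rosette_fine_mid (a point): Finely waved rosette: brass disc 76 mm across, 6 mm thick, 24 small waves. Hub on top 14 mm high (20 in all), with two flats 34 mm apart facing own +y and -y, 40 mm across along x. Bore 21 mm; keyway at own +x, 8.6 mm wide, reaching 14 mm from the axis; dark index hole in the disc in line with it, 26 mm out. Lies flat, hub up, 0.24 kg. Point: on the axis, 10 mm above the underside.
- rosette_lobed_mid (a point): Keyed six-lobed rosette: brass disc 76 mm across, 6 mm thick, 6 broad lobes. Hub on top 14 mm high (20 in all), with two flats 34 mm apart facing own +y and -y, 40 mm across along x. Bore 21 mm; keyway at own +x, 8.6 mm wide, reaching 14 mm from the axis; dark index hole in the disc in line with it, 26 mm out. Lies flat, hub up, 0.24 kg. Point: on the axis, 10 mm above the underside.
- rosette_blank_mid (a point): The blank: same shape and size as the keyed six-lobed rosette, but the 21 mm bore is plain round, no keyway, no index hole, so it cannot pass the key. Leave it where it lies. Point: on the axis, 10 mm above the underside.
- spacer_mid (a point): Spacer: plain bright steel ring, 40 mm outside, bore 28 mm (clears the key at any angle), 14 mm high, lying flat on the bench, 0.07 kg. Point: on the axis, half-way up (7 mm above the underside).
- end_cap_mid (a point): End cap: dark knurled steel round, 40 mm in diameter, 24 mm high, closed on top, blind bore in the underside 22 mm wide and 14 mm deep; lies bore down on the bench, 0.12 kg. Point: on the axis, half-way up (12 mm above the underside).
- dial_block_mid (a point): Dark wooden shellac block, 50 mm across, 51 mm high, with an enamel dial on top, standing loose among the parts. Leave it where it stands. Point: on the axis, 25 mm above the bench.

How it is judged:
By the outcome, as a careful person would: the job done as asked, in the order asked, and still so for the second after the job is handed in, with the robot touching nothing.
It also fails if it takes over 122 s, if anything falls off the work surface, if the arm or the gripper's body presses on something with over 40 N, if the wrist force passes 120 N, or if a joint passes its speed limit or range.

## Working session

There is one attempt and no reset: what is moved stays moved. The work goes in short steps, Python scripts to look and compute and a shell command to move; the robot and the scene stay as the last step left them, time stands still between calls to the robot, and variables do not carry over. Pictures are saved under pics/ and viewed, about 12 in all and at most 16, crops included, and the job is handed in when it is done.

```bash
ls; mkdir -p pics; cat > h.py <<'E'
import numpy as np, cv2
from scipy.spatial.transform import Rotation as R
from bench import env
def cam(n):
    p=env.camera_params(n)
    if n=="wrist":
        s=env.observe(); T=np.eye(4); T[:3,:3]=R.from_quat(s["tool_rot"]).as_matrix(); T[:3,3]=s["eef_pos"]
        P=T@np.array(p["T_tool_cam"])
    else: P=np.array(p["pose"])
    f=210/np.tan(np.radians(p["fov_y"])/2)
    return P,f,p["cx"],p["cy"]
def ray(c,u,v,z):
    P,f,cx,cy=c
    d=P[:3,:3]@np.array([(u-cx)/f,(v-cy)/f,1]); o=P[:3,3]
    return o+d*(z-o[2])/d[2]
def proj(c,X):
    P,f,cx,cy=c
    x=P[:3,:3].T@(np.array(X)-P[:3,3]); return np.array([cx+f*x[0]/x[2],cy+f*x[1]/x[2]])
def snap(n,fn=None):
    c=cam(n); im=env.read_camera(n)
    if fn: cv2.imwrite("pics/"+fn,im[:,:,::-1])
    return c,im
E
python3 - <<'E'
from h import *
np.set_printoptions(precision=4,suppress=True)
s=env.observe(); print(s)
Z=dict(barrel=.03,rosette_fine_mid=.01,rosette_lobed_mid=.01,rosette_blank_mid=.01,spacer_mid=.007,end_cap_mid=.012,dial_block_mid=.025)
for n in("top","scene"):
    print(env.camera_params(n))
    c,im=snap(n,n+"0.png")
    for l,z in Z.items():
        for d in env.look_for(n,l)[:3]:
            u,v=d["location"][0]*560,d["location"][1]*420
            print(n,l,round(d["confidence"],2),round(u),round(v),ray(c,u,v,z)[:2])
E
```

```text
pics
{'t': 0.0, 'q': array([ 1.129 ,  0.2134, -0.035 ,  1.3235, -0.    ,  1.5708]), 'joint_vel': array([ 0.0015,  0.0011,  0.0018,  0.0013, -0.0012,  0.0016]), 'effort': array([  0.0003, -68.6167,  48.7116,   0.0173,  -0.0001,   0.    ]), 'eef_pos': array([0.2136, 0.4517, 0.2308]), 'tool_rot': array([ 0.2191,  0.9757, -0.0005, -0.0001]), 'contact_force': array([-0.0702, -0.0522,  0.2986]), 'wrist_torque': array([-0.0185,  0.0175,  0.033 ]), 'finger_gap': 1.0005622617340075}
{'fov_y': 56.5379166244491, 'cx': 281.96595650304084, 'cy': 206.12030524089016, 'pose': array([[ 0.0174, -0.9945,  0.1036,  0.4768],
       [-0.999 , -0.0216, -0.0396,  0.0039],
       [ 0.0417, -0.1028, -0.9938,  0.7426],
       [ 0.    ,  0.    ,  0.    ,  1.    ]])}
top barrel 0.66 404 171 [ 0.6216 -0.2534]
top barrel 0.45 194 217 [0.5274 0.1349]
top rosette_fine_mid 0.85 419 283 [ 0.4144 -0.286 ]
top rosette_lobed_mid 0.61 131 277 [0.4167 0.2484]
top rosette_blank_mid 0.71 257 156 [0.6488 0.0241]
top spacer_mid 0.64 126 163 [0.6282 0.27  ]
top end_cap_mid 0.66 279 259 [ 0.4541 -0.0224]
top dial_block_mid 0.75 192 217 [0.5278 0.1392]
{'fov_y': 52.63257960642094, 'cx': 271.9581494139316, 'cy': 207.1334688935684, 'pose': array([[-0.3564,  0.4992, -0.7898,  1.2619],
       [ 0.9343,  0.1783, -0.3089,  0.289 ],
       [-0.0134, -0.848 , -0.5299,  0.5319],
       [ 0.    ,  0.    ,  0.    ,  1.    ]])}
scene barrel 0.92 148 217 [ 0.6414 -0.2436]
scene rosette_fine_mid 0.6 183 181 [ 0.4439 -0.2762]
scene rosette_lobed_mid 0.73 395 218 [0.4342 0.2575]
scene rosette_blank_mid 0.57 262 261 [0.6741 0.0369]
scene spacer_mid 0.57 385 275 [0.6294 0.2633]
scene spacer_mid 0.27 327 223 [0.5017 0.1197]
scene end_cap_mid 0.71 276 202 [ 0.4608 -0.0143]
scene dial_block_mid 0.58 327 224 [0.5286 0.1264]
```

View pics/top0.png

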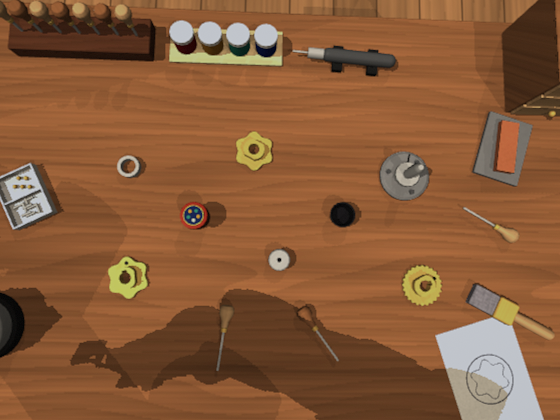

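View pics/scene0.png

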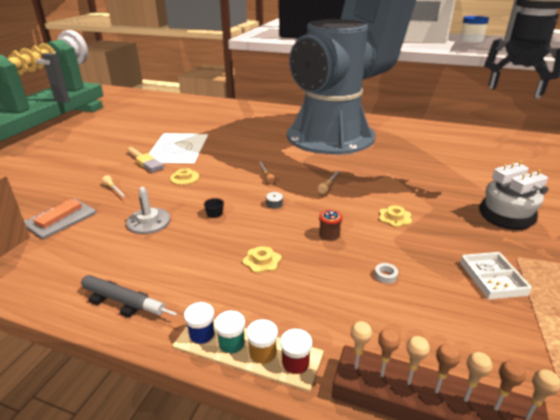

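The top view shows the barrel at (404,176) and the fine rosette at (422,286). The keyed lobed rosette is at (128,278), the blank at (254,151) and the spacer at (128,166). For the cap there are two candidates: the dark round at (343,214) and the light one at (279,259). I'll check both with the wrist camera.

```bash
cat >> h.py <<'E'
def plan(x,y,z,yaw=None):
    "tool shifts to world target; yaw = wanted world angle (deg) of jaw axis (mod 180)"
    s=env.observe(); r=R.from_quat(s["tool_rot"]).as_matrix()
    t=r.T@(np.array([x,y,z])-s["eef_pos"]); out="t=%.1f shift mm %s"%(s["t"],np.round(t*1e3,1))
    cur=np.degrees(np.arctan2(r[1,1],r[0,1]))
    out+=" jaw %.1f q6 %.0f q1 %.0f"%(cur,np.degrees(s["q"][5]),np.degrees(s["q"][0]))
    if yaw is not None:
        roll=-((yaw-cur+90)%180-90)
        dq1=np.degrees(np.arctan2(y,x)-s["q"][0])
        out+=" roll %.1f -> q6 %.0f"%(roll,np.degrees(s["q"][5])+roll+dq1)
    print(out)
E
python3 - <<'E'
from h import *
np.set_printoptions(precision=4,suppress=True)
print(env.camera_params("wrist"))
plan(.40,0.0,.26,90)
plan(.42,-.28,.22,39)
E
```

```text
{'fov_y': 68.8407328724742, 'cx': 281.6411301141265, 'cy': 208.39891013380858, 'T_tool_cam': array([[-0.0003, -0.9646, -0.2636,  0.0672],
       [ 1.    , -0.0003,  0.0001, -0.0007],
       [-0.0001, -0.2636,  0.9646, -0.1423],
       [ 0.    ,  0.    ,  0.    ,  1.    ]])}
t=0.8 shift mm [-361.6 -329.   -28.7] jaw 64.7 q6 90 q1 65 roll -25.3 -> q6 0
t=0.8 shift mm [-499.4 -573.5   11.3] jaw 64.7 q6 90 q1 65 roll 25.7 -> q6 17
```

```bash
python3 -m handwheel '[[-36,-33,-3,-2.5,0],[-90,-80,-7,-6,0],[-0.135,-0.123,-0.01,-9,0],[-0.18,-0.165,-0.014,-12,0],[-0.226,-0.206,-0.018,-15,0],[-0.27,-0.247,-0.021,-18,0],[-0.316,-0.288,-0.025,-21,0],[-0.362,-0.329,-0.029,-25,0],[-0.362,-0.329,-0.029,-25,0],[-0.362,-0.329,-0.029,-25,0]]' 30 | head -0; echo skipped
```

```text
skippedException ignored on flushing sys.stdout:
BrokenPipeError: [Errno 32] Broken pipe
```

The first two rows of that call were typed in mm instead of m. I'll check where the arm ended up.

```bash
python3 - <<'E'
from h import *
s=env.observe(); print(s["t"],s["eef_pos"],s["contact_force"],s["q"])
plan(.40,0.0,.26,90)
snap("wrist","w1.png")
E
```

```text
2.05 [ 4.00179724e-01 -1.73199511e-04  2.60212005e-01] [-0.49940394 -0.44317826 -0.32814435] [-6.02256079e-04  4.11516511e-03 -1.98102232e-01  1.36890438e+00
  2.14864318e-04  6.46209423e-03]
t=2.0 shift mm [0.2 0.2 0.2] jaw 89.6 q6 0 q1 -0 roll -0.4 -> q6 -0
```

View pics/w1.png

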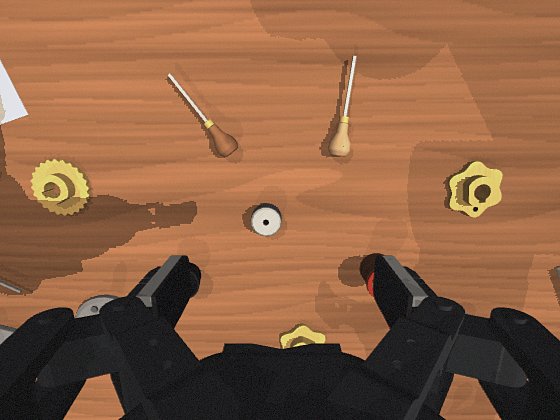

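The move did land on target. The light-topped round at (266,220) has a dark side, so it is likely the cap. The fine rosette is at (61,187) and the keyed lobed one at (475,190). I'll go to the fine rosette.

```bash
python3 - <<'E'
from h import *
c=cam("wrist")
for p in [(61,187),(475,190),(266,220)]: print(ray(c,*p,.01))
plan(.418,-.283,.19,39)
E
```

```text
[ 0.40930873 -0.28726322  0.01      ]
[0.41639366 0.25281424 0.01      ]
[ 0.45587642 -0.0210942   0.01      ]
t=2.1 shift mm [ -19.5 -283.4   70.2] jaw 89.7 q6 0 q1 0 roll 50.7 -> q6 17
```

```bash
python3 -m handwheel '[[-0.004,-0.055,0.014,10,0],[-0.008,-0.11,0.028,20,0],[-0.012,-0.165,0.042,30,0],[-0.016,-0.22,0.056,40,0],[-0.02,-0.283,0.07,50.7,0],[-0.02,-0.283,0.07,50.7,0],[-0.02,-0.283,0.07,50.7,0],[-0.02,-0.283,0.07,50.7,0],[-0.02,-0.283,0.07,50.7,0],[-0.02,-0.283,0.07,50.7,0]]' 30; python3 - <<'E'
from h import *
plan(.418,-.283,.2,39)
c,im=snap("wrist","w2.png")
print(env.look_for("wrist","rosette_fine_mid")[:1])
print(proj(c,[.418,-.283,.02]))
E
```

```text
t: 3.35
eef_pos: [0.419, -0.2827, 0.1906]
tool_rot: [0.43, 0.903, -0.0, 0.0]
contact_force: [0.1, -1.1, 0.9]
finger_gap: 1.001
t=3.4 shift mm [ 0.4 -1.  -9.4] jaw 39.1 q6 17 q1 -34 roll 0.1 -> q6 17
[{'location': [0.4809, 0.4395], 'confidence': 0.84}]
[281.49976794 190.68108536]
```

View pics/w2.png

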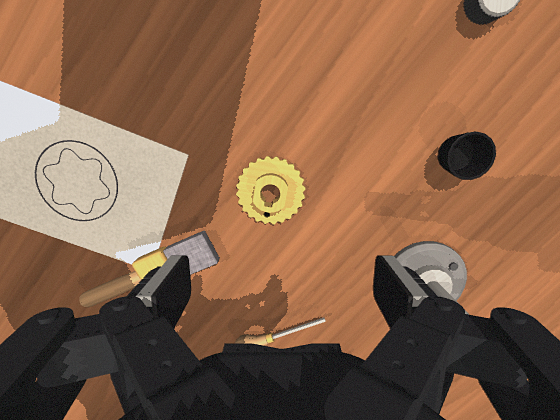

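The wrist view shows the fine rosette at (270,188) with its index hole near (267,215). The dark cup at (467,156) is an open loupe and not the cap, so the light-topped round is the end cap. Next I'll measure the rosette precisely.

```bash
cat >> h.py <<'E'
def rosette(c,im,guess,r_px=60,z=.006,zc=.004):
    hsv=cv2.cvtColor(im,cv2.COLOR_RGB2HSV)
    m=((hsv[...,0]>19)&(hsv[...,0]<36)&(hsv[...,1]>100)&(hsv[...,2]>90)).astype(np.uint8)
    k=np.zeros_like(m); cv2.circle(k,tuple(int(g) for g in guess),r_px,1,-1); m&=k
    n,l,st,_=cv2.connectedComponentsWithStats(m); j=1+np.argmax(st[1:,4]); m=(l==j).astype(np.uint8)
    ct=max(cv2.findContours(m,cv2.RETR_EXTERNAL,cv2.CHAIN_APPROX_NONE)[0],key=cv2.contourArea)[:,0]
    W=np.array([ray(c,u,v,zc)[:2] for u,v in ct]).astype(np.float32)
    (x,y),r=cv2.minEnclosingCircle(W); M=cv2.moments(W.reshape(-1,1,2))
    cen=np.array([M["m10"],M["m01"]])/M["m00"]
    fill=np.zeros_like(m); cv2.drawContours(fill,[ct.reshape(-1,1,2)],-1,1,-1)
    g=cv2.cvtColor(im,cv2.COLOR_RGB2GRAY)
    vs,us=np.nonzero(fill&(g<70)); best=[]
    for u,v in zip(us,vs):
        w=ray(c,u,v,z)[:2]-cen
        if .021<np.hypot(*w)<.031: best.append(w)
    print("enclosing",np.round([x,y,r],4),"moments",np.round(cen,4),"area r",np.sqrt(M["m00"]/np.pi))
    if best:
        b=np.mean(best,0); print("index n",len(best),"r %.4f std"%np.hypot(*b),np.std(best,0),"angle %.1f"%np.degrees(np.arctan2(b[1],b[0])))
    return cen
E
python3 - <<'E'
from h import *
c=cam("wrist"); im=cv2.imread("pics/w2.png")[:,:,::-1].copy()
cen=rosette(c,im,(270,188))
cv2.imwrite("pics/w2c.png",cv2.resize(im[140:240,210:330],None,fx=5,fy=5,interpolation=cv2.INTER_CUBIC)[:,:,::-1])
E
```

```text
enclosing [ 0.4105 -0.2937  0.0381] moments [ 0.4104 -0.2937] area r 0.036207447390940124
index n 23 r 0.0264 std [0.0016912  0.00142507] angle -60.5
```

View pics/w2c.png

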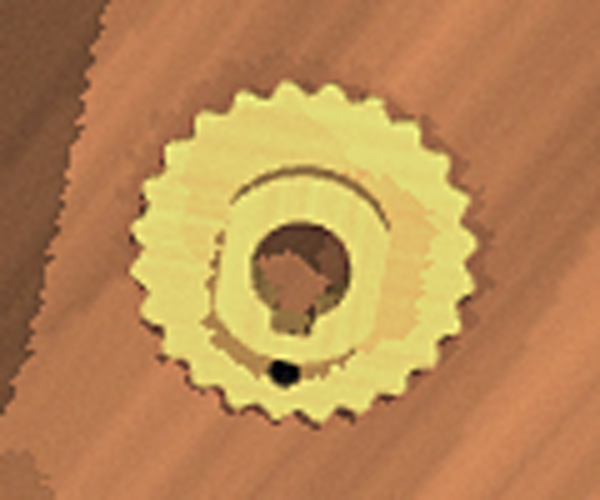

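Centre is (0.4105,−0.2937) and the keyway angle is −60.5°. I'll align, lower to 0.09 m and check again.

```bash
python3 - <<'E'
from h import *
plan(.4105,-.2937,.09,29.5)
E
```

```text
t=3.5 shift mm [ -3.  -13.2 100.5] jaw 39.0 q6 17 q1 -34 roll 9.5 -> q6 25
```

```bash
python3 -m handwheel '[[-0.003,-0.013,0.033,5,0.4],[-0.003,-0.013,0.067,9.5,0.4],[-0.003,-0.0132,0.1,9.5,0.4],[-0.003,-0.0132,0.1,9.5,0.4],[-0.003,-0.0132,0.1,9.5,0.4],[-0.003,-0.0132,0.1,9.5,0.4],[-0.003,-0.0132,0.1,9.5,0.4],[-0.003,-0.0132,0.1,9.5,0.4],[-0.003,-0.0132,0.1,9.5,0.4],[-0.003,-0.0132,0.1,9.5,0.4]]' 30; python3 - <<'E'
from h import *
c,im=snap("wrist","w3.png")
g=proj(c,[.4105,-.2937,.006]); print(g)
cen=rosette(c,im,g,100)
plan(*cen,.009,29.5)
E
```

```text
t: 4.7
eef_pos: [0.4104, -0.2939, 0.0903]
tool_rot: [0.504, 0.864, 0.0, -0.0]
contact_force: [0.0, 0.0, 0.3]
finger_gap: 0.6
[282.99948321 214.23957442]
enclosing [ 0.4108 -0.2934  0.0384] moments [ 0.4107 -0.2936] area r 0.03641955530133084
index n 32 r 0.0270 std [0.00175414 0.00117699] angle -61.2
t=4.8 shift mm [ 0.2  0.5 81.3] jaw 29.5 q6 25 q1 -36 roll -0.0 -> q6 25
```

View pics/w3.png

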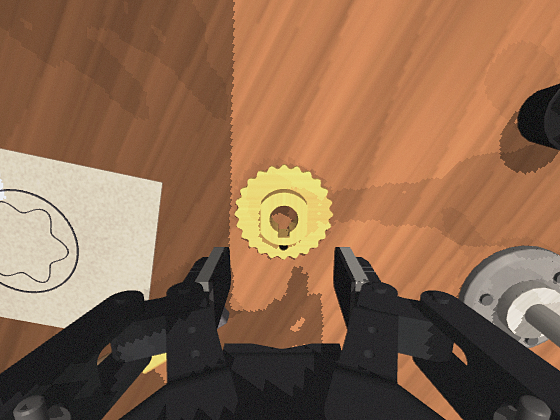

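The rosette shows at (284,214), centred between the jaws, and the two measurements agree. Descending to grip.

```bash
python3 -m handwheel '[[0,0,0.03,0.4,0.4],[0,0,0.06,0.4,0.4],[0,0,0.075,0.4,0.4],[0,0,0.0815,0.4,0.4],[0,0,0.0815,0.4,0.4],[0,0,0.0815,0.4,1],[0,0,0.0815,0.4,1],[0,0,0.0815,0.4,1],[0,0,0.0815,0.4,1],[0,0,0.0815,0.4,1]]' 60; python3 - <<'E'
from h import *
s=env.observe(); print(s["finger_gap"]*85,s["contact_force"])
E
```

```text
t: 6.0
eef_pos: [0.411, -0.2944, 0.01]
tool_rot: [0.507, 0.862, -0.0, 0.001]
contact_force: [-2.5, 1.4, 9.5]
finger_gap: 0.377
32.06335731508375 [-2.52002171  1.36500723  9.4572491 ]
```

```bash
python3 - <<'E'
from h import *
plan(.60,-.33,.2,-20)
E
python3 -m handwheel '[[0,0,-0.02,0,1],[0,0,-0.06,0,1],[0,0,-0.1,0,1],[0,0,-0.14,0,1],[0,0,-0.19,0,1],[0,0,-0.19,0,1],[0,0,-0.19,0,1],[0,0,-0.19,0,1],[0,0,-0.19,0,1],[0,0,-0.19,0,1]]'
python3 - <<'E'
from h import *
plan(.60,-.33,.2,-20)
E
```

```text
t=6.0 shift mm [-123.3  148.  -189.7] jaw 29.1 q6 25 q1 -36 roll 49.1 -> q6 81
t: 7.25
eef_pos: [0.4102, -0.2938, 0.1983]
tool_rot: [0.507, 0.862, 0.0, -0.0]
contact_force: [-0.6, 0.2, -1.9]
finger_gap: 0.373
t=7.2 shift mm [-123.9  148.3   -1.8] jaw 29.1 q6 25 q1 -36 roll 49.1 -> q6 81
```

```bash
python3 -m handwheel '[[-0.025,0.03,0,10,1],[-0.05,0.06,0,20,1],[-0.075,0.09,0,30,1],[-0.1,0.12,0,40,1],[-0.124,0.148,0,49,1],[-0.124,0.148,0,49,1],[-0.124,0.148,0,49,1],[-0.124,0.148,0,49,1],[-0.124,0.148,0,49,1],[-0.124,0.148,0,49,1]]'
python3 - <<'E'
from h import *
plan(.60,-.33,.2,-20)
c,im=snap("wrist","w4.png")
E
```

```text
t: 8.5
eef_pos: [0.5998, -0.3304, 0.1992]
tool_rot: [0.819, 0.574, 0.0, 0.0]
contact_force: [0.7, 0.9, -2.5]
finger_gap: 0.374
t=8.5 shift mm [ 0.5  0.1 -0.8] jaw -19.9 q6 81 q1 -29 roll 0.1 -> q6 81
```

View pics/w4.png

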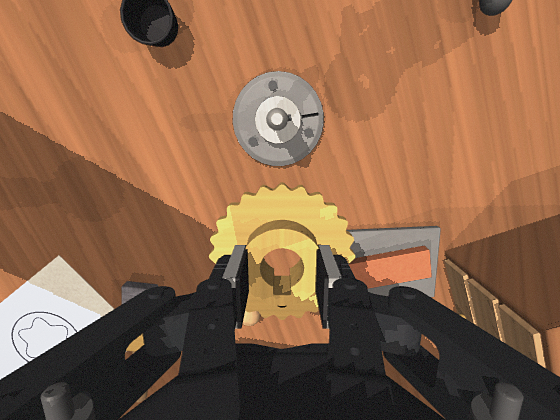

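The fine rosette is held level. The barrel foot is at (278,118), with the key line running right from (289,118) to (318,114). Measuring the axis and key angle.

```bash
python3 - <<'E'
from h import *
c=cam("wrist"); im=cv2.imread("pics/w4.png")[:,:,::-1].copy()
hsv=cv2.cvtColor(im,cv2.COLOR_RGB2HSV)
m=(hsv[...,1]<60).astype(np.uint8); k=np.zeros_like(m); cv2.circle(k,(278,118),60,1,-1); m&=k
n,l,st,_=cv2.connectedComponentsWithStats(m); j=1+np.argmax(st[1:,4])
ct=max(cv2.findContours((l==j).astype(np.uint8),0,1)[0],key=cv2.contourArea)
h=cv2.convexHull(ct)[:,0]
W=np.array([ray(c,u,v,.009)[:2] for u,v in h],np.float32)
print("foot",cv2.minEnclosingCircle(W), cv2.fitEllipse(W))
print("shaft top from pixel", ray(c,277.5,118,.088))
b=np.array(cv2.minEnclosingCircle(W)[0])
for z in(.012,.024,.088): print(z,proj(c,[*b,z]))
g=cv2.cvtColor(im,cv2.COLOR_RGB2GRAY)
vs,us=np.nonzero(g[105:125,295:325]<60); P=np.array([ray(c,u+295,v+105,.012)[:2] for u,v in zip(us,vs)])
d=P-b; print(len(P)); a=np.degrees(np.arctan2(d[:,1],d[:,0])); r=np.hypot(*d.T); ok=(r>.02)&(r<.05); print(np.c_[r,a][ok][:40].round(3).tolist(), np.median(a[ok]))
cv2.imwrite("pics/w4c.png",cv2.resize(im[60:180,215:345],None,fx=5,fy=5,interpolation=cv2.INTER_CUBIC)[:,:,::-1])
E
```

```text
foot ((0.6195560097694397, -0.26230013370513916), 0.047545697540044785) ((0.6194866299629211, -0.262337863445282), (0.0943933054804802, 0.09450951218605042), 167.4881134033203)
shaft top from pixel [ 0.62042416 -0.26217711  0.088     ]
0.012 [277.7021932  119.94748537]
0.024 [277.5541205  119.77030467]
0.088 [276.5263852  118.54053809]
38
[[0.038, -9.515], [0.039, -9.788], [0.04, -10.048], [0.041, -10.294], [0.032, -9.255], [0.033, -9.588], [0.034, -9.902], [0.035, -10.197], [0.036, -10.475], [0.037, -10.738], [0.038, -10.987], [0.039, -11.223], [0.04, -11.447], [0.041, -11.66], [0.025, -8.867], [0.026, -9.294], [0.028, -9.689], [0.029, -10.056], [0.03, -10.399], [0.031, -10.718], [0.032, -11.017], [0.033, -11.297], [0.034, -11.561], [0.035, -11.808], [0.036, -12.042], [0.037, -12.263], [0.038, -12.471], [0.039, -12.669], [0.025, -11.062], [0.026, -11.407], [0.027, -11.726], [0.028, -12.023], [0.029, -12.299], [0.03, -12.556], [0.031, -12.797], [0.032, -13.022], [0.025, -13.284], [0.026, -13.544]] -11.14238672594804
```

View pics/w4c.png

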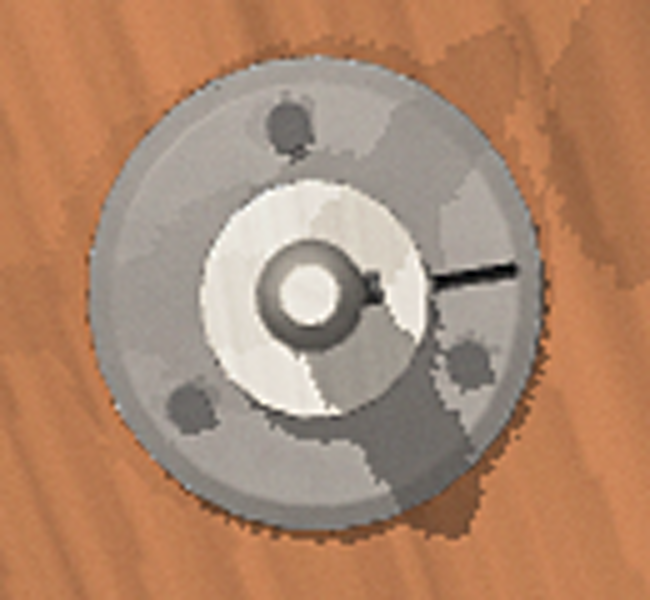

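```bash
python3 - <<'E'
from h import *
from scipy.optimize import least_squares
c=cam("wrist"); im=cv2.imread("pics/w4.png")[:,:,::-1].copy()
hsv=cv2.cvtColor(im,cv2.COLOR_RGB2HSV)
m=((hsv[...,0]>19)&(hsv[...,0]<36)&(hsv[...,1]>100)&(hsv[...,2]>90)).astype(np.uint8); m[:, :205]=0; m[:,360:]=0; m[245:]=0
ct=max(cv2.findContours(m,0,1)[0],key=cv2.contourArea); h=cv2.convexHull(ct)[:,0]; h=h[(h[:,1]<235)]
s=env.observe(); zt=s["eef_pos"][2]
W=np.array([ray(c,u,v,zt-.010+.006)[:2] for u,v in h]); 
f=least_squares(lambda p:np.hypot(*(W-p).T)-.038,s["eef_pos"][:2]); 
r=R.from_quat(s["tool_rot"]).as_matrix()
print("rosette in tool", r[:2,:2].T@(f.x-s["eef_pos"][:2]), np.std(f.fun),len(h))
plan(.6198,-.2622,.135,79)
E
```

```text
rosette in tool [ 0.0003832  -0.00055619] 0.0002893070475511341 13
t=8.6 shift mm [70.9 -4.5 64.1] jaw -19.9 q6 81 q1 -29 roll 81.1 -> q6 168
```

```bash
python3 -m handwheel '[[0.01,-0.001,0,-10,1],[0.02,-0.001,0,-20,1],[0.03,-0.002,0.01,-30,1],[0.04,-0.003,0.02,-40,1],[0.05,-0.004,0.03,-50,1],[0.06,-0.004,0.04,-60,1],[0.071,-0.004,0.05,-70,1],[0.071,-0.004,0.06,-80,1],[0.071,-0.004,0.064,-90,1],[0.071,-0.004,0.064,-98.9,1]]'
python3 - <<'E'
from h import *
plan(.62,-.2624,.135,79)
c,im=snap("wrist"); cv2.imwrite("pics/w5.png",cv2.resize(im[200:340,180:380],None,fx=4,fy=4,interpolation=cv2.INTER_CUBIC)[:,:,::-1])
E
```

```text
t: 9.8
eef_pos: [0.6202, -0.2621, 0.1344]
tool_rot: [0.093, 0.996, 0.0, -0.0]
contact_force: [-0.6, -0.5, -2.8]
finger_gap: 0.371
t=9.8 shift mm [ 0.1 -0.3 -0.6] jaw 79.3 q6 -12 q1 -23 roll 0.3 -> q6 -12
```

View pics/w5.png

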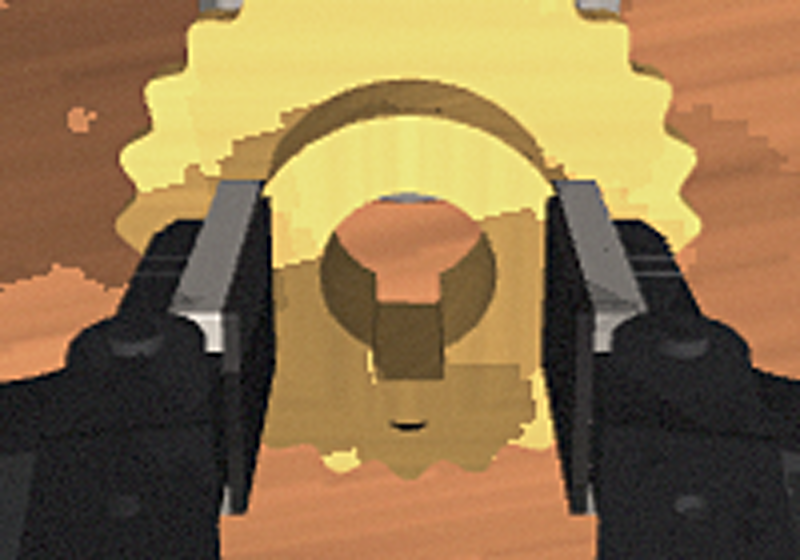

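The fine rosette is square in the jaws and above the barrel. I'll lower it past the taper first.

```bash
python3 -m handwheel '[[0,0,0.02,0,1],[0,0,0.035,0,1],[0,0,0.042,0,1],[0,0,0.046,0,1],[0,0,0.049,0,1],[0,0,0.052,0,1],[0,0,0.056,0,1],[0,0,0.06,0,1],[0,0,0.06,0,1],[0,0,0.06,0,1]]'
```

```text
t: 11.1
eef_pos: [0.6205, -0.2623, 0.0749]
tool_rot: [0.096, 0.995, -0.0, 0.0]
contact_force: [-0.4, 0.1, -2.8]
finger_gap: 0.378
```

It is past the key top with no contact.

```bash
python3 -m handwheel '[[0,0,0.01,0,1],[0,0,0.02,0,1],[0,0,0.028,0,1],[0,0,0.033,0,1],[0,0,0.037,0,1],[0,0,0.039,0,1],[0,0,0.041,0,1],[0,0,0.0415,0,1],[0,0,0.0415,0,1],[0,0,0.0415,0,1]]'
```

```text
t: 12.35
eef_pos: [0.6206, -0.2623, 0.0341]
tool_rot: [0.096, 0.995, -0.0, 0.0]
contact_force: [-2.7, 1.2, 5.2]
finger_gap: 0.378
```

Contact at the expected height means it is seated. Releasing and lifting.

```bash
python3 -m handwheel '[[0,0,0.0,0,0.4],[0,0,0,0,0.4],[0,0,0,0,0.4],[0,0,-0.02,0,0.4],[0,0,-0.06,0,0.4],[0,0,-0.1,0,0.4],[0,0,-0.14,0,0.4],[0,0,-0.17,0,0],[0,0,-0.17,0,0],[0,0,-0.17,0,0]]'
python3 - <<'E'
from h import *
plan(.628,.25,.18,79)
E
```

```text
t: 13.6
eef_pos: [0.6203, -0.2622, 0.2025]
tool_rot: [0.096, 0.995, 0.0, -0.0]
contact_force: [-0.6, 0.7, 0.6]
finger_gap: 0.997
t=13.6 shift mm [ 90.3 504.2  22.7] jaw 79.0 q6 -12 q1 -23 roll -0.0 -> q6 33
```

```bash
python3 -m handwheel '[[0.01,0.06,0,0,0],[0.02,0.12,0,0,0],[0.03,0.18,0,0,0],[0.04,0.24,0,0,0],[0.05,0.3,0,0,0],[0.062,0.36,0.01,0,0],[0.075,0.42,0.02,0,0],[0.085,0.47,0.022,0,0],[0.09,0.504,0.022,0,0],[0.09,0.504,0.022,0,0]]'
python3 - <<'E'
from h import *
c,im=snap("wrist","w6.png")
print(env.observe()["eef_pos"])
for d in env.look_for("wrist","spacer_mid")[:2]:
    u,v=d["location"][0]*560,d["location"][1]*420; print(d["confidence"],u,v,ray(c,u,v,.007))
E
```

```text
t: 14.85
eef_pos: [0.6274, 0.252, 0.1794]
tool_rot: [0.094, 0.996, -0.0, -0.001]
contact_force: [-0.2, -0.5, 0.1]
finger_gap: 0.999
[0.62765465 0.25043003 0.17968933]
0.97 288.79200000000003 194.58599999999998 [0.63183526 0.25808222 0.007     ]
```

View pics/w6.png

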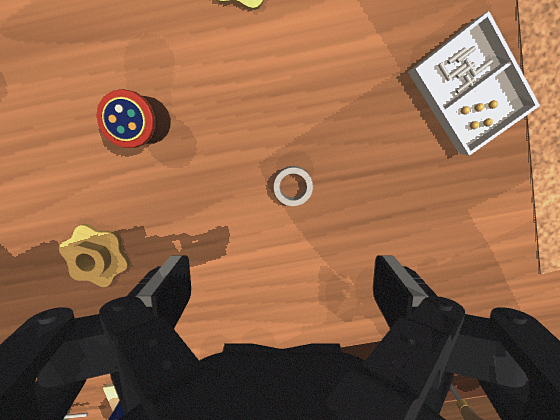

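The spacer is at (293,187) with free space around it. I'll measure its top rim by mask.

```bash
cat >> h.py <<'E'
def white(c,im,guess,z,r_px=40,sat=60,val=150):
    hsv=cv2.cvtColor(im,cv2.COLOR_RGB2HSV)
    m=((hsv[...,1]<sat)&(hsv[...,2]>val)).astype(np.uint8)
    k=np.zeros_like(m); cv2.circle(k,tuple(int(g) for g in guess),r_px,1,-1); m&=k
    ct=max(cv2.findContours(m,0,1)[0],key=cv2.contourArea)
    W=np.array([ray(c,u,v,z)[:2] for u,v in cv2.convexHull(ct)[:,0]],np.float32)
    e=cv2.minEnclosingCircle(W); M=cv2.moments(W.reshape(-1,1,2)); cen=np.array([M["m10"],M["m01"]])/M["m00"]
    print("enclosing",e,"moments",cen); return cen
E
python3 - <<'E'
from h import *
c=cam("wrist"); im=cv2.imread("pics/w6.png")[:,:,::-1].copy()
cen=white(c,im,(293,187),.014)
plan(*cen,.004,79)
E
```

```text
enclosing ((0.6234719753265381, 0.2611258924007416), 0.02017921768128872) moments [0.62374484 0.26125438]
t=14.9 shift mm [  6.1  11.  176.1] jaw 79.0 q6 33 q1 22 roll 0.0 -> q6 34
```

```bash
python3 -m handwheel '[[0.006,0.011,0.05,0,0.35],[0.006,0.011,0.1,0,0.35],[0.006,0.011,0.14,0,0.35],[0.006,0.011,0.165,0,0.35],[0.006,0.011,0.173,0,0.35],[0.006,0.011,0.174,0,0.35],[0.006,0.011,0.174,0,1],[0.006,0.011,0.174,0,1],[0.006,0.011,0.174,0,1],[0.006,0.011,0.174,0,1]]' 40
python3 - <<'E'
from h import *
c,im=snap("wrist","w7.png")
s=env.observe(); print(s["contact_force"],s["finger_gap"]*85)
E
```

```text
t: 16.2
eef_pos: [0.6254, 0.2616, 0.0089]
tool_rot: [0.096, 0.995, 0.0, 0.001]
contact_force: [-1.4, -1.2, 5.2]
finger_gap: 0.433
[-0.57806625 -1.9793339   4.89693506] 36.55445191159713
```

View pics/w7.png

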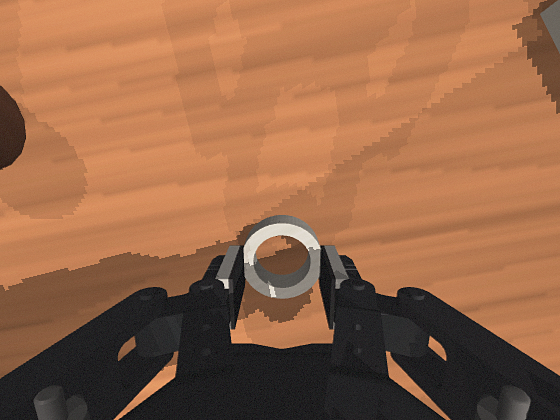

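The spacer is between the pads at (282,258). Lifting and measuring it in the hand.

```bash
python3 -m handwheel '[[0,0,-0.01,0,1],[0,0,-0.04,0,1],[0,0,-0.08,0,1],[0,0,-0.12,0,1],[0,0,-0.16,0,1],[0,0,-0.18,0,1],[0,0,-0.18,0,1],[0,0,-0.18,0,1],[0,0,-0.18,0,1],[0,0,-0.18,0,1]]'
python3 - <<'E'
from h import *
s=env.observe(); print(s["contact_force"],s["finger_gap"]*85)
c,im=snap("wrist","w8.png")
s=env.observe()
cen=white(c,im,(282,255),s["eef_pos"][2]+.007,55,60,185)
r=R.from_quat(s["tool_rot"]).as_matrix(); print(r[:2,:2].T@(cen-s["eef_pos"][:2]))
plan(.62,-.2624,.2,79)
cv2.imwrite("pics/w8.png",cv2.resize(im[200:320,200:360],None,fx=4,fy=4)[:,:,::-1])
E
```

```text
t: 17.5
eef_pos: [0.6243, 0.2615, 0.1866]
tool_rot: [0.096, 0.995, -0.0, -0.0]
contact_force: [-0.1, -0.8, -1.4]
finger_gap: 0.435
[-0.05505936 -0.76221652 -1.39232695] 36.971461864442084
enclosing ((0.6164801120758057, 0.262246698141098), 0.01856498420238495) moments [0.61078606 0.26177145]
[ 0.01338578 -0.00234064]
t=17.6 shift mm [ -95.8 -515.1  -13.1] jaw 79.0 q6 34 q1 23 roll -0.0 -> q6 -12
```

View pics/w8.png

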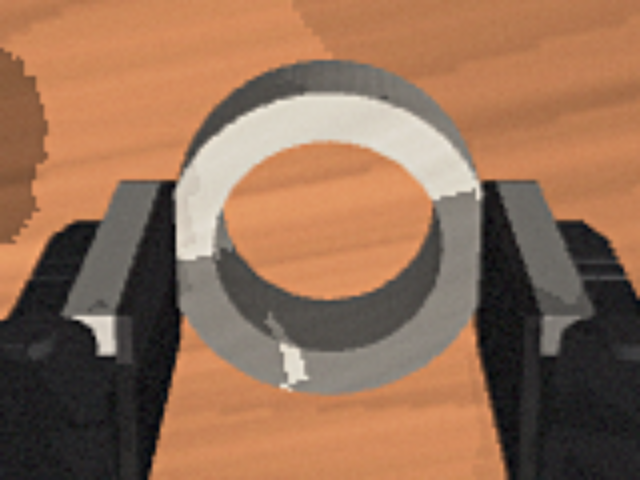

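```bash
python3 - <<'E'
from h import *
c=cam("wrist"); s=env.observe(); r=R.from_quat(s["tool_rot"]).as_matrix(); p=s["eef_pos"]
for dz in(.005,.008):
    z=p[2]+dz
    T=lambda u,v:(r.T@(ray(c,200+u/4,200+v/4,z)-p))*1e3
    print(dz,[T(*q).round(1).tolist() for q in[(177,235),(482,235),(330,92),(330,393)]])
E
```

```text
0.005 [[4.5, -18.7, -5.0], [4.5, 18.4, -5.0], [22.7, -0.1, -5.0], [-17.2, -0.1, -5.0]]
0.008 [[5.8, -18.3, -8.0], [5.8, 18.0, -8.0], [23.7, -0.1, -8.0], [-15.3, -0.1, -8.0]]
```

The spacer sits +2.7 mm along tool x in the hand, so I'll compensate for that. Moving to the barrel.

```bash
python3 - <<'E'
from h import *
plan(.6227,-.2629,.187,79)
E
python3 -m handwheel '[[-0.012,-0.06,0,0,1],[-0.023,-0.12,0,0,1],[-0.034,-0.18,0,0,1],[-0.045,-0.24,0,0,1],[-0.056,-0.3,0,0,1],[-0.067,-0.36,0,0,1],[-0.078,-0.42,0,0,1],[-0.089,-0.475,0,0,1],[-0.0985,-0.515,0,0,1],[-0.0985,-0.515,0,0,1]]'
python3 - <<'E'
from h import *
plan(.6227,-.2629,.187,79)
c,im=snap("wrist"); cv2.imwrite("pics/w9.png",cv2.resize(im[180:320,180:380],None,fx=4,fy=4)[:,:,::-1])
E
```

```text
t=17.6 shift mm [-9.850e+01 -5.151e+02 -1.000e-01] jaw 79.0 q6 34 q1 23 roll -0.0 -> q6 -12
t: 18.8
eef_pos: [0.6223, -0.2657, 0.1864]
tool_rot: [0.098, 0.995, -0.0, -0.0]
contact_force: [1.2, 0.3, -1.0]
finger_gap: 0.436
t=18.8 shift mm [ 0.2  2.8 -0.6] jaw 78.8 q6 -12 q1 -23 roll -0.2 -> q6 -12
```

View pics/w9.png

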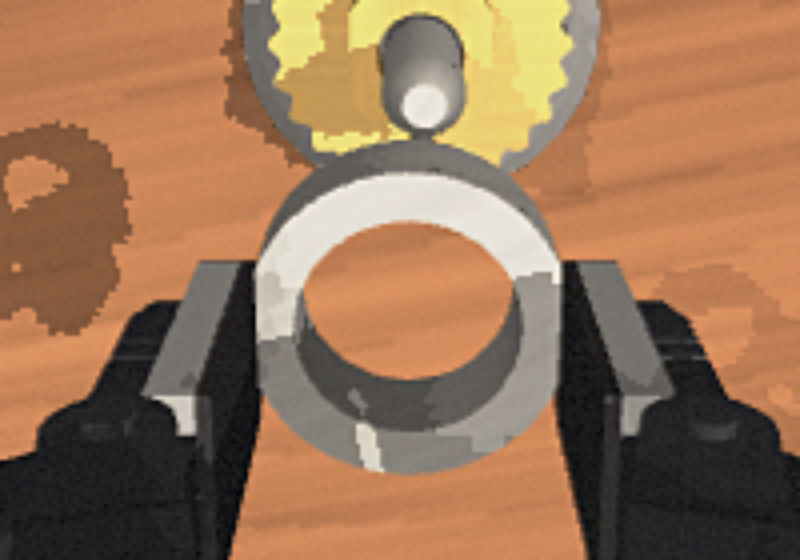

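```bash
python3 - <<'E'
from h import *
c=cam("wrist"); plan(.6227,-.2629,.187,79)
print(ray(c,286.5,206,.088))
E
python3 -m handwheel '[[0,0,0,0,1],[0,0,0,0,1],[0,0,0.03,0,1],[0,0,0.06,0,1],[0,0,0.08,0,1],[0,0,0.09,0,1],[0,0,0.1,0,1],[0,0,0.105,0,1],[0,0,0.105,0,1],[0,0,0.105,0,1]]'
```

```text
t=18.9 shift mm [ 0.1  1.  -0.3] jaw 78.9 q6 -12 q1 -23 roll -0.1 -> q6 -12
[ 0.61969364 -0.25982683  0.088     ]
t: 20.1
eef_pos: [0.6232, -0.2629, 0.0829]
tool_rot: [0.096, 0.995, -0.0, 0.0]
contact_force: [0.7, 0.3, -0.9]
finger_gap: 0.429
```

```bash
python3 -m handwheel '[[0,0,0.008,0,1],[0,0,0.015,0,1],[0,0,0.02,0,1],[0,0,0.024,0,1],[0,0,0.027,0,1],[0,0,0.029,0,1],[0,0,0.0305,0,1],[0,0,0.0305,0,1],[0,0,0.0305,0,1],[0,0,0.0305,0,1]]'
```

```text
t: 21.35
eef_pos: [0.6231, -0.2628, 0.0529]
tool_rot: [0.096, 0.995, -0.0, 0.0]
contact_force: [-4.3, 1.6, 9.7]
finger_gap: 0.433
```

Contact at the expected height (0.053), so it is seated. I'll release, lift and head for the keyed lobed rosette.

```bash
python3 -m handwheel '[[0,0,0.0,0,0.35],[0,0,0,0,0.35],[0,0,0,0,0.35],[0,0,-0.02,0,0.35],[0,0,-0.06,0,0.35],[0,0,-0.1,0,0.35],[0,0,-0.14,0,0.2],[0,0,-0.15,0,0],[0,0,-0.15,0,0],[0,0,-0.15,0,0]]'
python3 - <<'E'
from h import *
plan(.417,.25,.18,79)
c,im=snap("wrist"); cv2.imwrite("pics/w10.png",cv2.resize(im[150:330,170:390],None,fx=3.5,fy=3.5)[:,:,::-1])
E
```

```text
t: 22.6
eef_pos: [0.6224, -0.2625, 0.2002]
tool_rot: [0.096, 0.995, 0.0, -0.001]
contact_force: [-0.3, 0.0, 0.7]
finger_gap: 0.998
t=22.6 shift mm [299.5 463.8  21. ] jaw 79.0 q6 -12 q1 -23 roll -0.0 -> q6 42
```

View pics/w10.png

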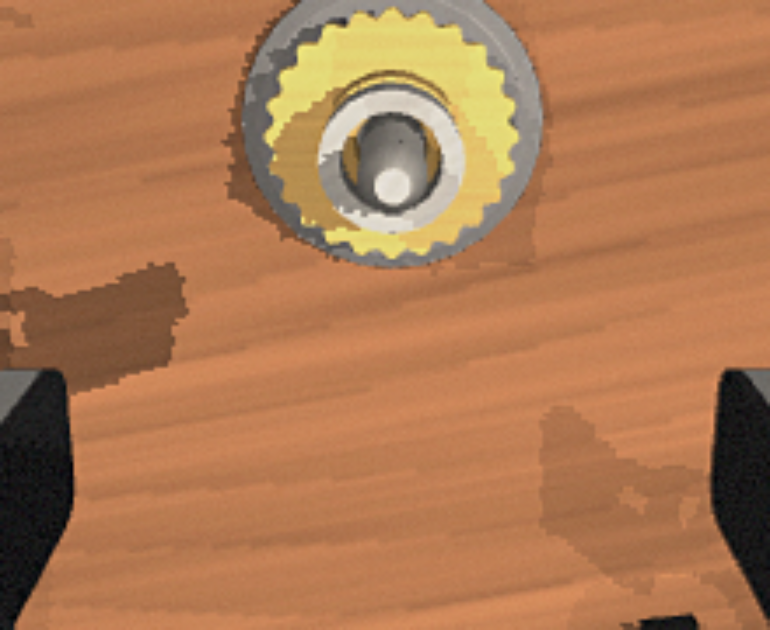

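The fine rosette sits flat and the spacer is centred on its hub round the shaft (ring at (391,160) in the crop). That makes 14 pictures viewed, so from here I rely on numbers.

```bash
python3 -m handwheel '[[0.035,0.05,0,-1,0],[0.07,0.103,0,-2,0],[0.103,0.155,0,-4,0],[0.137,0.206,0,-6,0],[0.17,0.258,0,-8,0],[0.2,0.31,0,-10,0],[0.235,0.362,0,-11,0],[0.27,0.413,0.01,-11,0],[0.3,0.464,0.02,-11,0],[0.3,0.464,0.02,-11,0]]'
python3 -m handwheel '[[0,0,0,0,0],[0,0,0,0,0],[0,0,0,0,0],[0,0,0,0,0.4],[0,0,0,0,0.4],[0,0,0,0,0.4],[0,0,0,0,0.4],[0,0,0,0,0.4],[0,0,0,0,0.4],[0,0,0,0,0.4]]'
python3 - <<'E'
from h import *
c,im=snap("wrist","w11.png")
d=env.look_for("wrist","rosette_lobed_mid")[:1]; print(d)
g=np.array(d[0]["location"])*[560,420]; print(g,ray(c,*g,.01))
cen=rosette(c,im,g,70)
plan(*cen,.09,90)
E
```

```text
t: 23.9
eef_pos: [0.4147, 0.2527, 0.1802]
tool_rot: [-0.002, 1.0, -0.0, -0.001]
contact_force: [0.6, -0.9, -0.4]
finger_gap: 1.0
t: 25.15
eef_pos: [0.4171, 0.25, 0.1818]
tool_rot: [0.0, 1.0, -0.0, 0.0]
contact_force: [1.0, -0.0, 0.5]
finger_gap: 0.602
[{'location': [0.5136, 0.4364], 'confidence': 0.66}]
[287.616 183.288] [0.40841806 0.25590794 0.01      ]
enclosing [0.4172 0.2548 0.0384] moments [0.4173 0.2551] area r 0.03427824338954492
index n 23 r 0.0267 std [0.00142037 0.00158511] angle 8.3
t=25.2 shift mm [-0.2  5.  91.8] jaw 90.0 q6 31 q1 31 roll -0.0 -> q6 31
```

```bash
python3 -m handwheel '[[0,0.005,0.03,-4,0.4],[0,0.005,0.06,-8.3,0.4],[0,0.005,0.08,-8.3,0.4],[0,0.005,0.092,-8.3,0.4],[0,0.005,0.092,-8.3,0.4],[0,0.005,0.092,-8.3,0.4],[0,0.005,0.092,-8.3,0.4],[0,0.005,0.092,-8.3,0.4],[0,0.005,0.092,-8.3,0.4],[0,0.005,0.092,-8.3,0.4]]' 60
python3 - <<'E'
from h import *
c,im=snap("wrist","w12.png")
cen=rosette(c,im,proj(c,[.4173,.2551,.006]),110)
plan(*cen,.009,98.3)
E
```

```text
t: 26.5
eef_pos: [0.4171, 0.255, 0.0899]
tool_rot: [-0.072, 0.997, 0.0, 0.0]
contact_force: [-0.2, 0.4, 1.0]
finger_gap: 0.6
enclosing [0.4174 0.2555 0.0383] moments [0.417  0.2592] area r 0.03140024403786349
index n 33 r 0.0273 std [0.00110926 0.00166595] angle -0.4
t=26.6 shift mm [-0.5  4.1 80.8] jaw 98.3 q6 23 q1 31 roll -0.0 -> q6 24
```

The moment centre is off here because something partly hides the disc. With the enclosing centre (0.4174,0.2555) the angle comes to 7.4°, which is consistent. Descending.

```bash
python3 -m handwheel '[[0,0.0004,0.03,0.3,0.4],[0,0.0004,0.06,0.3,0.4],[0,0.0004,0.075,0.3,0.4],[0,0.0004,0.081,0.3,0.4],[0,0.0004,0.081,0.3,0.4],[0,0.0004,0.081,0.3,1],[0,0.0004,0.081,0.3,1],[0,0.0004,0.081,0.3,1],[0,0.0004,0.081,0.3,1],[0,0.0004,0.081,0.3,1]]' 60
python3 -m handwheel '[[0,0,-0.02,0,1],[0,0,-0.06,0,1],[0,0,-0.1,0,1],[0,0,-0.14,0,1],[0,0,-0.18,0,1],[0,0,-0.19,0,1],[0,0,-0.19,0,1],[0,0,-0.19,0,1],[0,0,-0.19,0,1],[0,0,-0.19,0,1]]'
python3 - <<'E'
from h import *
from scipy.optimize import least_squares
s=env.observe(); c,im=snap("wrist","w13.png"); zt=s["eef_pos"][2]
hsv=cv2.cvtColor(im,cv2.COLOR_RGB2HSV)
m=((hsv[...,0]>19)&(hsv[...,0]<36)&(hsv[...,1]>100)&(hsv[...,2]>90)).astype(np.uint8); m[:,:200]=0; m[:,365:]=0; m[300:]=0
ct=max(cv2.findContours(m,0,1)[0],key=cv2.contourArea); h=ct[:,0]; h=h[h[:,1]<245]
W=np.array([ray(c,u,v,zt-.004)[:2] for u,v in h])
r=R.from_quat(s["tool_rot"]).as_matrix()
T=(W-s["eef_pos"][:2])@r[:2,:2]*1e3
a=np.degrees(np.arctan2(T[:,1],T[:,0])); rr=np.hypot(*T.T)
for lo in range(-100,101,10):
    k=(a>=lo)&(a<lo+10)
    if k.any(): print(lo,rr[k].max().round(1),rr[k].min().round(1),end=" | ")
plan(.62,-.2624,.2,79)
E
```

```text
t: 27.8
eef_pos: [0.4176, 0.2558, 0.0099]
tool_rot: [-0.07, 0.998, 0.0, 0.001]
contact_force: [-2.0, -0.9, 8.8]
finger_gap: 0.374
t: 29.05
eef_pos: [0.4168, 0.2553, 0.1982]
tool_rot: [-0.07, 0.998, -0.0, -0.0]
contact_force: [-0.8, -0.2, -2.3]
finger_gap: 0.378
-70 38.2 27.7 | -60 38.3 26.3 | -50 36.6 24.1 | -40 32.7 23.1 | -30 32.8 20.8 | -20 37.0 20.8 | -10 37.9 20.8 | 0 37.9 20.7 | 10 36.9 20.6 | 20 32.3 20.6 | 30 32.6 20.5 | 40 36.1 20.3 | 50 37.7 20.1 | 60 37.4 19.8 | 70 35.0 25.5 | t=29.1 shift mm [-129.3 -540.9   -1.6] jaw 98.0 q6 24 q1 31 roll 19.0 -> q6 -12
```

The lobed rosette is held centred (lobe tips at 38.2 and 37.7 mm on the two sides) with the same grip height as the first. Carrying it to the barrel.

```bash
python3 -m handwheel '[[-0.014,-0.058,0,3,1],[-0.028,-0.116,0,6,1],[-0.042,-0.174,0,9,1],[-0.056,-0.232,0,12,1],[-0.07,-0.29,0,14,1],[-0.084,-0.348,0,16,1],[-0.098,-0.406,0,18,1],[-0.112,-0.464,0,19,1],[-0.124,-0.515,0,19,1],[-0.129,-0.541,0,19,1]]'
python3 -m handwheel '[[0,0,0,0,1],[0,0,0,0,1],[0,0,0,0,1],[0,0,0.03,0,1],[0,0,0.05,0,1],[0,0,0.06,0,1],[0,0,0.06,0,1],[0,0,0.06,0,1],[0,0,0.06,0,1],[0,0,0.06,0,1]]'
python3 - <<'E'
from h import *
plan(.6203,-.2623,.098,79)
E
```

```text
t: 30.35
eef_pos: [0.6202, -0.265, 0.1978]
tool_rot: [0.097, 0.995, -0.0, -0.0]
contact_force: [0.4, 0.7, -2.4]
finger_gap: 0.375
t: 31.6
eef_pos: [0.6201, -0.2625, 0.1392]
tool_rot: [0.096, 0.995, -0.0, 0.0]
contact_force: [0.6, 0.0, -2.3]
finger_gap: 0.375
t=31.6 shift mm [-0.1  0.2 41.2] jaw 79.0 q6 -12 q1 -23 roll -0.0 -> q6 -12
```

```bash
python3 -m handwheel '[[0,0,0.02,0,1],[0,0,0.035,0,1],[0,0,0.045,0,1],[0,0,0.05,0,1],[0,0,0.053,0,1],[0,0,0.056,0,1],[0,0,0.059,0,1],[0,0,0.062,0,1],[0,0,0.062,0,1],[0,0,0.062,0,1]]'
```

```text
t: 32.85
eef_pos: [0.62, -0.2624, 0.0769]
tool_rot: [0.096, 0.995, -0.0, 0.0]
contact_force: [-0.6, 0.0, -2.2]
finger_gap: 0.374
```

Past the key top with no contact. Seating it.

```bash
python3 -m handwheel '[[0,0,0.003,0,1],[0,0,0.005,0,1],[0,0,0.007,0,1],[0,0,0.0085,0,1],[0,0,0.0095,0,1],[0,0,0.0095,0,1],[0,0,0.0095,0,1],[0,0,0.0095,0,1],[0,0,0.0095,0,1],[0,0,0.0095,0,1]]'
```

```text
t: 34.1
eef_pos: [0.62, -0.2624, 0.068]
tool_rot: [0.096, 0.995, -0.0, 0.0]
contact_force: [-3.0, 2.1, 6.0]
finger_gap: 0.373
```

```bash
python3 -m handwheel '[[0,0,0.0,0,0.4],[0,0,0,0,0.4],[0,0,0,0,0.4],[0,0,-0.02,0,0.4],[0,0,-0.06,0,0.4],[0,0,-0.1,0,0.4],[0,0,-0.12,0,0.2],[0,0,-0.13,0,0.2],[0,0,-0.13,0,0.2],[0,0,-0.13,0,0.2]]'
python3 - <<'E'
from h import *
snap("wrist","w14.png")
plan(.456,-.022,.16,79)
E
```

```text
t: 35.35
eef_pos: [0.6196, -0.2622, 0.1961]
tool_rot: [0.096, 0.995, 0.0, -0.001]
contact_force: [0.1, 0.5, -0.2]
finger_gap: 0.797
t=35.4 shift mm [206.4 204.6  36.5] jaw 79.0 q6 -12 q1 -23 roll -0.0 -> q6 8
```

```bash
python3 -m handwheel '[[0.036,0.036,0,0,0.2],[0.072,0.072,0,0,0.2],[0.108,0.108,0.01,0,0.2],[0.144,0.144,0.02,0,0.2],[0.18,0.18,0.03,0,0.2],[0.206,0.205,0.036,0,0.2],[0.206,0.205,0.036,0,0.2],[0.206,0.205,0.036,0,0.2],[0.206,0.205,0.036,0,0.2],[0.206,0.205,0.036,0,0.2]]'
python3 - <<'E'
from h import *
c,im=snap("wrist","w15.png"); print(env.observe()["eef_pos"])
d=env.look_for("wrist","end_cap_mid")[:2]; print(d)
g=np.array(d[0]["location"])*[560,420]; print(g,ray(c,*g,.012))
cen=white(c,im,g,.024,45)
plan(*cen,.012,79)
a=cv2.imread("pics/w14.png"); b=im[:,:,::-1]
A=cv2.resize(a[120:260,190:370],(400,311)); x,y=map(int,g); B=cv2.resize(b[max(0,y-70):y+70,x-90:x+90],(400,311)); cv2.imwrite("pics/w15c.png",np.hstack([A,B]))
E
```

```text
t: 36.65
eef_pos: [0.4572, -0.0223, 0.1612]
tool_rot: [0.096, 0.995, -0.0, -0.0]
contact_force: [0.3, 1.2, 0.3]
finger_gap: 0.801
[ 0.45714261 -0.02227174  0.1611971 ]
[{'location': [0.5032, 0.4664], 'confidence': 0.78}]
[281.792 195.888] [ 0.45680504 -0.02261346  0.012     ]
enclosing ((0.4535886347293854, -0.02180047705769539), 0.019385145977139473) moments [ 0.4535488  -0.02144695]
t=36.8 shift mm [  3.6   0.  149.2] jaw 78.9 q6 8 q1 -3 roll -0.1 -> q6 8
```

View pics/w15c.png

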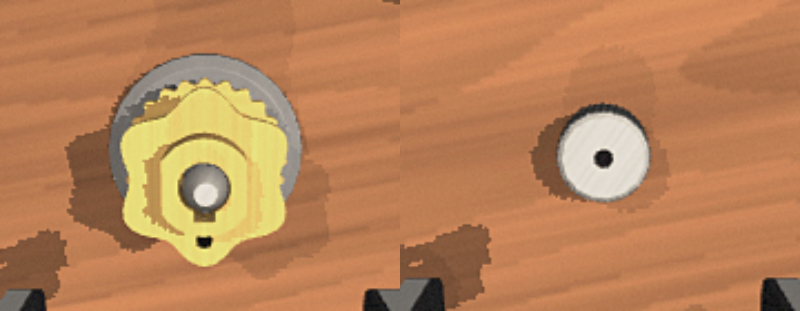

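The left crop shows the lobed rosette seated level with the shaft centred in its bore. The right crop is the cap, with a light top and a dark knurled side. Gripping it.

```bash
python3 -m handwheel '[[0.0035,0,0.05,0,0.35],[0.0035,0,0.1,0,0.35],[0.0035,0,0.13,0,0.35],[0.0035,0,0.145,0,0.35],[0.0035,0,0.15,0,0.35],[0.0035,0,0.15,0,0.35],[0.0035,0,0.15,0,1],[0.0035,0,0.15,0,1],[0.0035,0,0.15,0,1],[0.0035,0,0.15,0,1]]' 50
python3 -m handwheel '[[0,0,-0.02,0,1],[0,0,-0.06,0,1],[0,0,-0.1,0,1],[0,0,-0.14,0,1],[0,0,-0.17,0,1],[0,0,-0.17,0,1],[0,0,-0.17,0,1],[0,0,-0.17,0,1],[0,0,-0.17,0,1],[0,0,-0.17,0,1]]'
python3 - <<'E'
from h import *
s=env.observe(); p=s["eef_pos"]; r=R.from_quat(s["tool_rot"]).as_matrix()
c,im=snap("wrist","w16.png")
g=proj(c,[*p[:2],p[2]+.01]); print(g)
for val,sat in((90,50),(110,60)):
    cen=white(c,im,g,p[2]+.0115,50,sat,val); print((r[:2,:2].T@(cen-p[:2])).round(4))
crop=im[int(g[1])-60:int(g[1])+60,int(g[0])-80:int(g[0])+80]; print(int(g[0])-80,int(g[1])-60)
cv2.imwrite("pics/w16c.png",cv2.resize(crop,None,fx=4,fy=4)[:,:,::-1])
plan(.62,-.2624,.185,79)
E
```

```text
t: 38.0
eef_pos: [0.4541, -0.0212, 0.0124]
tool_rot: [0.096, 0.995, 0.0, 0.001]
contact_force: [-3.3, 0.7, 10.5]
finger_gap: 0.441
t: 39.25
eef_pos: [0.4533, -0.0211, 0.181]
tool_rot: [0.096, 0.995, -0.0, -0.0]
contact_force: [0.3, 0.0, -0.8]
finger_gap: 0.442
[282.74099597 271.86392771]
enclosing ((0.45197707414627075, -0.02144545689225197), 0.019453398883342743) moments [ 0.4519491  -0.02143236]
[ 0.0013 -0.0005]
enclosing ((0.451980859041214, -0.02154127135872841), 0.019389599561691284) moments [ 0.45190376 -0.02145346]
[ 0.0013 -0.0006]
202 211
t=39.3 shift mm [-209.7 -205.    -4. ] jaw 79.0 q6 8 q1 -3 roll -0.0 -> q6 -12
```

View pics/w16c.png

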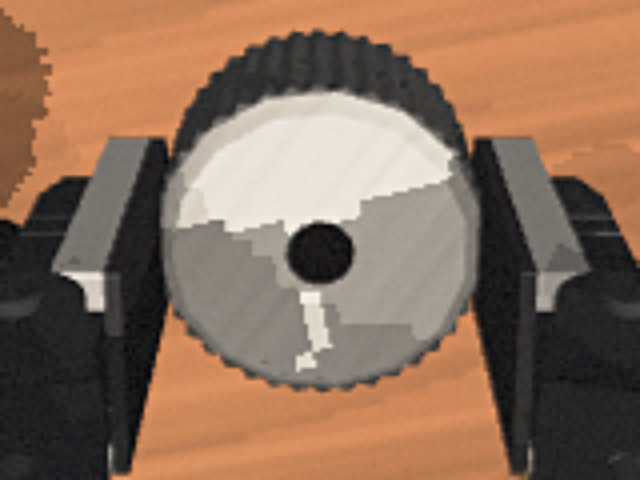

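The cap is held square, offset +1.3 mm along tool x. That was the 16th and last picture. Carrying it to the barrel.

```bash
python3 -m handwheel '[[-0.036,-0.035,0,0,1],[-0.072,-0.07,0,0,1],[-0.108,-0.105,0,0,1],[-0.144,-0.14,0,0,1],[-0.18,-0.175,0,0,1],[-0.2,-0.195,0,0,1],[-0.211,-0.205,0,0,1],[-0.211,-0.205,0,0,1],[-0.211,-0.205,0,0,1],[-0.211,-0.205,0,0,1]]'
python3 -m handwheel '[[0,0,0.03,0,1],[0,0,0.055,0,1],[0,0,0.07,0,1],[0,0,0.075,0,1],[0,0,0.078,0,1],[0,0,0.081,0,1],[0,0,0.083,0,1],[0,0,0.083,0,1],[0,0,0.083,0,1],[0,0,0.083,0,1]]'
python3 - <<'E'
from h import *
plan(.6213,-.2626,.090,79)
E
```

```text
t: 40.55
eef_pos: [0.6212, -0.262, 0.1816]
tool_rot: [0.096, 0.995, -0.0, 0.0]
contact_force: [-0.3, 0.4, -0.6]
finger_gap: 0.443
t: 41.8
eef_pos: [0.6215, -0.2627, 0.0984]
tool_rot: [0.096, 0.995, -0.0, 0.0]
contact_force: [0.5, -0.3, -0.9]
finger_gap: 0.437
t=41.8 shift mm [0.2 0.1 8.4] jaw 79.0 q6 -12 q1 -23 roll -0.0 -> q6 -12
```

```bash
python3 -m handwheel '[[0,0,0.002,0,1],[0,0,0.004,0,1],[0,0,0.006,0,1],[0,0,0.0075,0,1],[0,0,0.0085,0,1],[0,0,0.009,0,1],[0,0,0.009,0,1],[0,0,0.009,0,1],[0,0,0.009,0,1],[0,0,0.009,0,1]]'
```

```text
t: 43.05
eef_pos: [0.6216, -0.2627, 0.0904]
tool_rot: [0.096, 0.995, -0.0, 0.001]
contact_force: [-4.7, 2.4, 11.5]
finger_gap: 0.44
```

Seated at the expected height, with 11 N contact. Releasing, backing off and checking numerically.

```bash
python3 -m handwheel '[[0,0,0.0,0,0.35],[0,0,0,0,0.35],[0,0,0,0,0.35],[0,0,-0.02,0,0.35],[0,0,-0.06,0,0.3],[0,0,-0.1,0,0],[0,0,-0.1,0,0],[0.0,0,-0.1,0,0],[0,0,-0.1,0,0],[0,0,-0.1,0,0]]'
python3 - <<'E'
from h import *
s=env.observe(); print(s["contact_force"])
c,im=snap("wrist","w17.png")
X=[.6202,-.2624,.102]; g=proj(c,X); print(g)
for z in(.096,.102,.108): print(z); white(c,im,g,z,45,50,110)
for n in("scene","top"):
    c,im=snap(n,n+"9.png")
    print(n,"cap expected px",proj(c,[.6202,-.2624,.09]),[ (np.array(d["location"])*[560,420],d["confidence"]) for d in env.look_for(n,"end_cap_mid")[:1]])
    for l,z in dict(rosette_blank_mid=.01,dial_block_mid=.025).items():
        for d in env.look_for(n,l)[:1]: print(n,l,ray(c,*(np.array(d["location"])*[560,420]),z)[:2])
E
```

```text
t: 44.3
eef_pos: [0.6211, -0.2625, 0.1885]
tool_rot: [0.096, 0.995, 0.0, -0.001]
contact_force: [-0.1, -0.6, -0.0]
finger_gap: 0.998
[-0.14574893 -0.62931148 -0.03834285]
[282.23610278 213.47351747]
0.096
enclosing ((0.6226335763931274, -0.2635185122489929), 0.020251860842108727) moments [ 0.62252334 -0.26348688]
0.102
enclosing ((0.6209059953689575, -0.2631800174713135), 0.01973699778318405) moments [ 0.62079851 -0.2631492 ]
0.108
enclosing ((0.619178295135498, -0.26284152269363403), 0.019222130998969078) moments [ 0.61907366 -0.26281153]
scene cap expected px [141.22583871 186.70106125] [(array([139.216, 188.412]), 0.62)]
scene rosette_blank_mid [0.67301381 0.03464923]
scene dial_block_mid [0.5393015  0.13072512]
top cap expected px [421.81486279 165.6748768 ] [(array([419.496, 166.488]), 0.78)]
top rosette_blank_mid [0.6534635  0.02952785]
top dial_block_mid [0.53049358 0.13340444]
```

```bash
python3 -c "
from bench import env
print(env.job_done(), env.observe()['t'])"
```

```text
the job is handed in; nothing more can be done
the job is handed in; nothing more can be done
```

The rosette set is on the barrel and the job is handed in: finely waved rosette, spacer, keyed six-lobed rosette, then the knurled cap. It took about 45 s of the 122 s allowed.

**Seating:** each piece met light contact, with a wrist reading of 5–12 N, within about 0.2 mm of the height expected. The undersides came out at about 24, 44, 58 and 78 mm. Both rosettes went past the key without resistance.

**Last checks:**
- The wrist image puts the cap within about 1 mm of the shaft axis, and the scene and top cameras both find it where it should be.
- I did not touch the blank rosette or the dial block. The network's repeat readings of them moved by up to about 13 mm (dial block from the scene camera), within how far the cameras disagree with each other.
- The image-based check of the cap's height read about 3–4 mm high. That is roughly half a pixel, so I relied on the contact height instead.
- I did not view a final picture, because all 16 were used. The last view of the stack was just before the cap went on, and everything was level.

**Slips along the way:**
- I typed the first two rows of the first move in mm instead of m. The robot limited the step and ended on target, touching nothing.
- One centre measurement of the lobed rosette was off because the disc was partly hidden. I used the outer-circle fit instead.

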